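Load a drive into the copy dock and start it

TASK

Take the taller of the two metal drives out of the black holder, slide it upright into the slot of the copy dock and push it fully home before you let go. Then press the dock's two keys one at a time, all the way down: first the large one, then the small one. Leave the shorter drive in the holder, and do not disturb the glass cube or the loupe.

Things in the scene. Friction and masses are not known exactly. Their poses are not given: they have to be found in the camera images.
- drive: The taller drive: a flat aluminium slab 10 mm thick (its x), 70 mm wide (its y), 100 mm tall (its z), 0.14 kg, plain label on each face. It starts standing upright in one of the holder's two slots. Origin: centre of its underside. Either face may look forward in the dock.
- spare: The shorter drive: same look, 10 mm thick (x), 70 mm wide (y), 72 mm tall (z), standing in the holder's other slot. Origin: centre of its underside.
- holder: Black plastic drive holder, fixed: 64 mm (its x) by 190 mm (its y), 40 mm tall, with two slots in line along its y at y = +48 and -48 mm, each 13 by 73 mm and 30 mm deep (slot floor 10 mm above its underside). Origin: centre of its underside, on the desk.
- dock: Grey plastic copy dock, fixed: 150 mm (its x) by 140 mm (its y), 55 mm tall. One slot in its top, centred at x = +35 mm, y = 0, 13 mm (x) by 73 mm (y) wide, with a 4 mm chamfer round the mouth and 35 mm deep; the two keys are on its top at x = -42 mm. Origin: centre of its underside, on the desk; -x is its front.
- slot_floor (a point): Centre of the floor of the dock's slot, 20 mm above the desk and 35 mm below the dock's top; axes as the dock's. A drive that is home has its underside here and stands 65 mm above the dock's top.
- big_key_top (a point): Centre of the top of the large round key (36 mm diameter), at y = +34 mm of the dock; it goes down 6 mm.
- small_key_top (a point): Centre of the top of the small round key (20 mm diameter), at y = -34 mm of the dock; it goes down 6 mm.
- big_key (a joint): Travel of the large key: 0 up, 0.006 m fully down; a spring (4 N at the bottom) returns it.
- small_key (a joint): Travel of the small key: 0 up, 0.006 m fully down; a spring (4 N at the bottom) returns it.
- cube: Clear glass paperweight cube, 50 mm, loose on the desk between dock and holder. Origin: centre of its underside.
- loupe: Chrome loupe, an upright short cylinder 42 mm in diameter and 38 mm tall, loose on the desk between dock and holder. Origin: centre of its underside.
Things that resemble listed ones, but are neither listed nor needed, are in the scene too. What is shaped like the dock but orange or yellow is not meant. What is shaped like the holder but green or pink is not meant.

How it is judged:
On the way, in this order (a step that is already met when the one before it is completed fails the run):
1. the taller drive is home in the dock's slot while the fingers still touch it (z of drive in the frame of dock below 0.0235 m and horizontal distance between drive and slot_floor below 0.006 m and angle between drive's own z axis and vertical below 0.12 rad and contact force between the fingers and drive above 0.3 N), for 0.1 s.
2. the large key is pressed (value of joint big_key above 0.004 m and value of joint small_key below 0.002 m), for 0.02 s.
3. the small key is pressed (value of joint small_key above 0.004 m and value of joint big_key below 0.002 m), for 0.02 s.
At the end, for the whole second after the job is handed in: Taller drive released, at rest in the dock's slot: underside within 3.5 mm of the slot floor, 6 mm of its centre, tilt under 0.12 rad. Both keys up (under 2 mm). Shorter drive still in its holder slot (moved under 12 mm, raised under 6 mm) (z of drive in the frame of dock below 0.0235 m and horizontal distance between drive and slot_floor below 0.006 m and angle between drive's own z axis and vertical below 0.12 rad and linear speed of drive below 0.02 m/s and value of joint each of big_key, small_key below 0.002 m and z of spare in the frame of holder below 0.016 m and distance of spare from where it was at the start of the episode below 0.012 m); the robot touches nothing.
It fails at once if a key is pressed (more than 4 mm) while the drive is not in the slot (value of joint any of big_key, small_key above 0.004 m and not (z of drive in the frame of dock below 0.03 m and horizontal distance between drive and slot_floor below 0.012 m)).
It fails at once if both keys are down (more than 4 mm) at once (value of joint each of big_key, small_key above 0.004 m).
It fails at once if the shorter drive is taken out of its place (moved more than 25 mm) (distance of spare from where it was at the start of the episode above 0.025 m).
It fails at once if the glass cube or the loupe is moved more than 20 mm (distance of any of cube, loupe from where it was at the start of the episode above 0.02 m).
It also fails if it takes over 46 s, if anything falls off the work surface, if the arm or the gripper's body presses on something with over 40 N, if the wrist force passes 120 N, or if a joint passes its speed limit or range.

ROBOT

A 6-joint arm with a two-finger parallel gripper is mounted at the origin on the work surface. World frame = base frame: x ahead of the robot, y to its left, z up, the work surface at z = 0. Lengths are in m, angles in rad, forces in N, time in s.
With the tool pointing down it reaches from about 0.25 to 0.725 m from the base axis. Payload 9.7 kg.
Tool frame: the origin (TCP) lies between the finger pads; the fingertips stand 11 mm ahead of it and the grasp point (between the pads) lies 8 mm behind it; z points along the fingers, y is the line along which they close (so a half turn about z gives the same grasp; the last joint's range is limited). The gripper opens to 85 mm and grips with 20 to 120 N. Pads are 22 mm wide; open, the fingers measure 114 mm over their backs; the gripper's body (76 mm by 85 mm) begins 54 mm behind the grasp point. The pads swing forward as they close: fully open they stand 13 mm farther back than shut.
Start: joints at [1.307, 0.087, 0.176, 1.66, 0, 1.571], TCP at [0.143, 0.531, 0.242] pointing down, gripper open.
Joint ranges: [-3.13, 3.13], [-0.85, 1.81], [-1.15, 1.24], [-2.2, 2.28], [-1.44, 1.52], [-3.14, 3.14]. Speed limits (rad/s): [2.22, 2.22, 2.57, 3.14, 3.14, 3.14].

INTERFACE

Orientations are given as a unit quaternion [w, x, y, z].
In Python, from station import manip gives the robot as it stands.
- The arm moves only by the tool drive_tool, never from a script. Its argument "plan" is a list of rows, each a list of 5 numbers: the shift along the tool's x, y, z in mm, then the turn about the tool's z in degrees, then the opening, from -1 (shut) to 1 (fully open). A call has 1 to 12 rows; each row is the pose to reach, as a shift and turn from the pose commanded when the call began, along the tool's axes at that moment; what a row does not reach only later rows make up. A row lasts 1/12 s, in which the tool goes at most 41.7 mm and 7.16 degrees, less where a joint would pass 70% of its speed; a pose out of reach is approached as far as the arm can. A call with a gripper value outside its range is refused whole. The fingers move at their own pace and stop on an object; "newtons" is the grip in N (left out, the last holds). Time passes only in rows, so rows that repeat a pose let the fingers close. It gives the time, the measured TCP pose, the force, the opening and the grip force at its end, in the units of the state.
- manip.sense(): the state, without advancing time (a new reading comes with each control period).
- manip.camera(name): name is "side" or "top"; returns a dict with "color" (400x640x3 uint8, blue, green, red), "K" (3x3 intrinsics, pixels), "rvec" (rotation vector, rad) and "tvec" (3), from world to camera coordinates, as OpenCV has them. Camera axes: x right, y down, z forward; pixel columns grow to the right and rows downward; lengths in m; the calibration is good to about 2 mm. A picture is of the moment at which its call begins. There is no depth.
- manip.sign_off(): hands the job in; it is judged then, once.
Trained networks look in a picture, given as the dict that the camera call returned (one of the last four; its "shot" number tells which), for a name from the list of things; names that differ only in an ending like _2 or _b are one class to them, and where a whole thing is asked for, a point or a joint stands for the part that bears it (a point fixed in the world has none). Each returns a list of dicts, best first, with "p" (0 to 1); they miss things now and then, are a little off and sometimes report something else, mostly with a low value. They report only what shows in the picture. A call takes as long as a camera call. They do not tell look-alikes from the thing itself.
- manip.boxes_of(label, picture): "xyz" ([x, y, z] in m, in world coordinates, good to about 4 mm: the middle of the surface that is visible of it).
- manip.cut_out(label, picture): "mask" (400x640 bool, what is visible of it).
- manip.mark_of(label, picture): "xyz" ([x, y, z] in m, in world coordinates, good to about 4 mm: a listed point, or the origin of a listed thing).
The state is a dict: "time_s": time; "joint_pos": joint angles; "joint_velocities": joint speeds; "tau": joint torques, N m; "position": TCP position; "tcp_rot": TCP orientation; "contact_force": force on the tool from outside, world axes, zero at the start; "moment": the same for the moment, N m; "width": finger opening in m; "finger_force": force on a finger pad.
Only numpy, scipy, OpenCV 4.12 (cv2) and the standard library are available. Lean on these libraries where they do the work, as an engineer would, in place of code of your own. Each camera call takes 0.05 s, during which the arm holds its last target. There are 200 camera calls.

## Working session

There is one attempt and no reset: what is moved stays moved. The work goes in short steps, Python scripts to look and compute and a tool call to move; the robot and the scene stay as the last step left them, time stands still between calls to the robot, and variables do not carry over. Pictures are saved under pics/ and viewed, at most 10 in all, crops included, and the job is handed in when it is done.

Besides the shell and the picture viewer there is one more tool, called after "Emit:" by a JSON object that holds its "method" and its "body". drive_tool: Moves the arm, as the interface text tells. Its arguments: {"type":"object","properties":{"plan":{"type":"array"},"newtons":{"type":"number"}},"required":["plan"]}

```bash
mkdir -p pics; python3 - <<'E'
from station import manip
import cv2,numpy as np
for n in("top","side"):
    c=manip.camera(n); cv2.imwrite(f"pics/{n}1.png",c["color"])
    print(n,c["K"].tolist(),np.ravel(c["rvec"]),np.ravel(c["tvec"]))
    for l in("drive","spare","holder","dock","slot_floor","big_key_top","small_key_top","cube","loupe"):
        print(l,[(np.round(d["xyz"],3).tolist(),round(d["p"],2)) for d in manip.mark_of(l,c)])
s=manip.sense();print(s)
E
```

```text
top [[464.93848545051986, 0.0, 326.19327872504226], [0.0, 464.93848545051986, 207.96231238390027], [0.0, 0.0, 1.0]] [ 2.11797232 -2.16798653  0.16440533] [-0.03943614  0.46684167  1.44085107]
drive [([0.566, 0.33, 0.01], 0.5), ([0.631, -0.005, -0.002], 0.33)]
spare [([0.564, 0.23, 0.01], 0.42)]
holder [([0.375, 0.156, -0.0], 0.93), ([0.561, 0.28, 0.0], 0.61)]
dock [([0.519, -0.244, 0.001], 0.97), ([0.499, -0.486, 0.0], 0.92), ([0.288, -0.299, 0.003], 0.81)]
slot_floor [([0.324, -0.296, 0.021], 0.85), ([0.528, -0.5, 0.014], 0.69), ([0.548, -0.25, 0.02], 0.59)]
big_key_top [([0.477, -0.201, 0.079], 0.65), ([0.469, -0.442, 0.079], 0.55), ([0.241, -0.264, 0.076], 0.41)]
small_key_top [([0.476, -0.204, 0.076], 0.75), ([0.472, -0.272, 0.075], 0.56), ([0.243, -0.334, 0.079], 0.47), ([0.444, -0.505, 0.077], 0.4)]
cube [([0.63, -0.006, -0.003], 0.76)]
loupe [([0.444, -0.011, 0.002], 0.71)]
side [[402.03358497523936, 0.0, 329.261519942879], [0.0, 402.03358497523936, 197.39864496767356], [0.0, 0.0, 1.0]] [ 0.37484914 -2.65968847  1.40230709] [0.44512187 0.17387105 0.88834847]
drive [([0.56, 0.3
[... 656 characters left out ...]
me_s': 1.0, 'joint_pos': array([ 1.30698874e+00,  8.69198669e-02,  1.75910027e-01,  1.65981252e+00,
       -2.93883170e-05,  1.57076650e+00]), 'joint_velocities': array([ 0.00039436, -0.00021448,  0.00133558,  0.00089609,  0.0008775 ,
       -0.00115784]), 'tau': array([ 6.26136489e-05, -5.20105076e+01,  4.64868271e+01,  1.60241754e-03,
        6.43505814e-05, -3.28215961e-06]), 'position': array([0.14342405, 0.53096725, 0.24227839]), 'tcp_rot': array([ 1.28543250e-05,  1.31506848e-01,  9.91315262e-01, -1.48363500e-05]), 'contact_force': array([-0.57663307,  0.3007399 ,  0.12906629]), 'moment': array([ 0.00877286,  0.01290113, -0.02505924]), 'finger_force': 0.0, 'width': 0.08557132515046231}
```

View pics/top1.png

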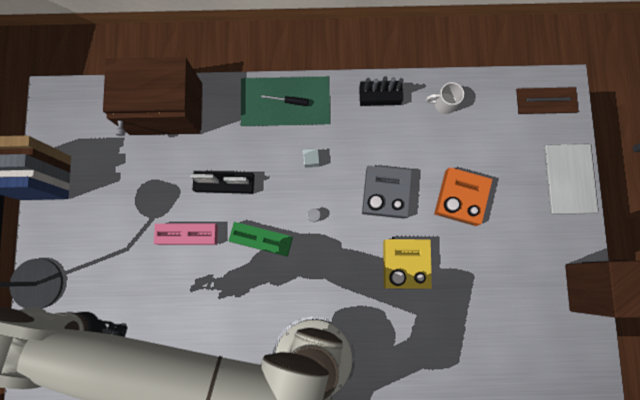

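View pics/side1.png

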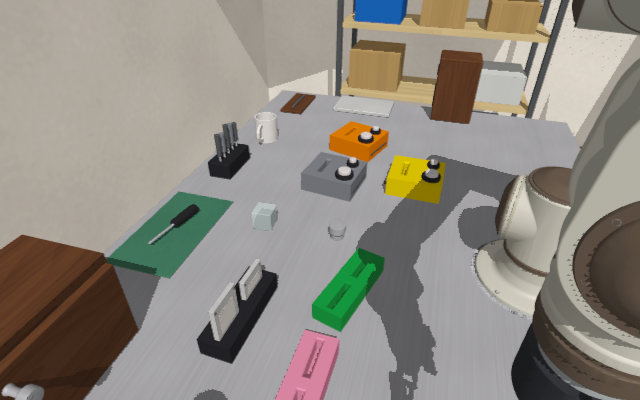

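The grey dock is at about (390,190) in the top view, between look-alikes in orange and yellow. The black holder is at (223,182). The taller drive is at its left end: (203,177) in the top view and (225,310) in the side view. Next I refine the poses by fitting silhouettes.

```bash
cat > h.py <<'E'
from station import manip
import cv2,numpy as np
from scipy.optimize import minimize
def proj(c,P): return cv2.projectPoints(np.float64(P).reshape(-1,1,3),c["rvec"],c["tvec"],c["K"],None)[0].reshape(-1,2)
def box(a,b): return np.array([[x,y,z] for x in(a[0],b[0]) for y in(a[1],b[1]) for z in(a[2],b[2])])
def place(P,p): 
    c,s=np.cos(p[2]),np.sin(p[2]); return P@np.array([[c,s,0],[-s,c,0],[0,0,1]])+[p[0],p[1],0]
def sil(c,boxes,p):
    m=np.zeros((1600,2560),np.uint8)
    for b in boxes:
        cv2.fillConvexPoly(m,cv2.convexHull(np.int32(np.round(proj(c,place(b,p))*4+1.5))),255)
    return cv2.resize(m,(640,400),interpolation=cv2.INTER_AREA)/255.
def pick(l,c,xyz):
    u=proj(c,xyz)[0]; best=None
    for d in manip.cut_out(l,c):
        ys,xs=np.nonzero(d["mask"])
        if len(xs): 
            e=np.hypot(xs.mean()-u[0],ys.mean()-u[1])
            if best is None or e<best[0]: best=(e,d["mask"])
    return best
def fit(cams,masks,boxes,p0):
    f=lambda p:sum(np.abs(sil(c,boxes,p)-m).sum()/m.sum() for c,m in zip(cams,masks))
    r=minimize(f,p0,method="Nelder-Mead",options=dict(initial_simplex=np.array(p0)+np.array([[0,0,0],[.008,0,0],[0,.008,0],[0,0,.1]]),xatol=1e-4,fatol=1e-4))
    return r.x,r.fun
def cyl(x,y,r,z0,z1):
    a=np.linspace(0,6.28,24); return np.array([[x+r*np.cos(t),y+r*np.sin(t),z] for t in a for z in(z0,z1)])
DOCK=[box((-.075,-.07,0),(.075,.07,.055)),cyl(-.042,.034,.018,.055,.075),cyl(-.042,-.034,.01,.055,.075)]
HOLD=[box((-.032,-.095,0),(.032,.095,.04))]
def goto(x,y,z,yaw):
    "shift (mm) and turn (deg) from now for TCP xyz and tool-y heading yaw"
    s=manip.sense(); w,a,b,c=s["tcp_rot"]
    from scipy.spatial.transform import Rotation as R
    M=R.from_quat([a,b,c,w]).as_matrix()
    d=M.T@(np.array([x,y,z])-s["position"])*1000
    h=np.arctan2(M[1,1],M[0,1]); t=-np.degrees((yaw-h+np.pi/2)%np.pi-np.pi/2)
    print("t",s["time_s"],"shift",np.round(d,1),"turn",round(t,2),"tilt",np.round(M[:,2],4),"j6",s["joint_pos"][5])
E
python3 - <<'E'
from h import *
cs=[manip.camera("top"),manip.camera("side")]
def run(l,xyz,B,p0):
    ms=[pick(l,c,xyz) for c in cs]
    print(l,[(m[0].round(1),m[1].sum()) for m in ms])
    for i in ([0],[1],[0,1]): 
        x,f=fit([cs[k] for k in i],[ms[k][1] for k in i],B,p0); print(i,x.round(4),round(f,3))
    return ms
run("dock",(.516,-.2435,.04),DOCK,[.516,-.2435,-.11])
run("holder",(.56,.278,.03),HOLD+[box((-.005,.013,.01),(.005,.083,.11)),box((-.005,-.083,.01),(.005,-.013,.082))],[.56,.278,-.03])
D=[box((-.005,-.035,.04),(.005,.035,.11))]
run("drive",(.563,.328,.08),D,[.563,.328,-.03])
S=[box((-.005,-.035,.04),(.005,.035,.082))]
run("spare",(.56,.2305,.06),S,[.56,.2305,-.03])
out=[]
for c,(x0,y0,x1,y1) in zip(cs,((340,140,440,240),(290,130,390,220))):
    im=cv2.resize(c["color"][y0:y1,x0:x1],None,fx=4,fy=4,interpolation=cv2.INTER_CUBIC); out.append(cv2.resize(im,(400,400)))
cv2.imwrite("pics/z.png",np.hstack(out))
E
```

```text
dock [(np.float64(0.5), np.int64(2212)), (np.float64(4.8), np.int64(2268))]
[0] [ 0.5164 -0.2435 -0.135 ] 0.034
[1] [ 0.5142 -0.243  -0.1324] 0.043
[0, 1] [ 0.5152 -0.2437 -0.1283] 0.084
holder [(np.float64(1.7), np.int64(868)), (np.float64(14.7), np.int64(2753))]
[0] [ 0.5618  0.2796 -0.0538] 0.583
[1] [ 0.5603  0.2809 -0.0428] 0.596
[0, 1] [ 0.5604  0.2805 -0.0561] 1.195
drive [(np.float64(1.1), np.int64(205)), (np.float64(2.8), np.int64(1048))]
[0] [ 0.564   0.3262 -0.0523] 0.087
[1] [ 0.5624  0.3295 -0.0346] 0.06
[0, 1] [ 0.5635  0.3269 -0.0572] 0.18Traceback (most recent call last):
  File "<stdin>", line 14, in <module>
  File "<stdin>", line 5, in run
TypeError: 'NoneType' object is not subscriptable
```

```bash
python3 -c "
from h import *
goto(.5632,.3281,.25,-.05)"
```

```text
t 1.5 shift [-458.2  -86.4   -7.7] turn 77.75 tilt [-0. -0. -1.] j6 1.5708272551068734
```

Emit:
{"method": "drive_tool", "body": {"plan": [[-40,-8,0,7,1],[-80,-15,0,14,1],[-120,-23,-2,21,1],[-160,-30,-3,28,1],[-200,-38,-4,35,1],[-240,-45,-5,42,1],[-280,-53,-6,49,1],[-320,-60,-7,56,1],[-360,-68,-8,63,1],[-400,-75,-8,70,1],[-435,-82,-8,77,1],[-458,-86,-8,77.7,1]], "newtons": 40}}

```text
time_s: 2.5
position: [0.5659, 0.3264, 0.2496]
tcp_rot: [0.0, 0.728, 0.686, -0.0]
contact_force: [-0.2, 0.2, -0.8]
width: 0.0855
finger_force: 0.0
```

```bash
python3 -c "
from h import *
goto(.5632,.3281,.077,-.05)"
```

```text
t 2.5 shift [  1.7  -2.8 172.6] turn -0.5 tilt [ 0.e+00 -6.e-04 -1.e+00] j6 2.1528082663228374
```

Emit:
{"method": "drive_tool", "body": {"plan": [[0,0,35,0,1],[0,0,70,0,1],[0,0,100,0,1],[0,0,130,0,1],[0,0,155,0,1],[0,0,173,0,1],[0,0,173,0,1],[0,0,173,0,1]]}}

```text
time_s: 3.17
position: [0.5627, 0.3282, 0.0767]
tcp_rot: [-0.0, 0.724, 0.69, -0.001]
contact_force: [0.0, -0.2, 0.6]
width: 0.0858
finger_force: 0.0
```

```bash
python3 -c "
from h import *
goto(.5632,.3281,.077,-.05)
c=manip.camera('side'); cv2.imwrite('pics/g1.png',cv2.resize(c['color'][180:400,120:360],(720,660))[:600])"
```

```text
t 3.1667 shift [-0.1  0.6 -0.3] turn 0.05 tilt [-1.6e-03 -9.0e-04 -1.0e+00] j6 2.148026689712758
```

View pics/g1.png

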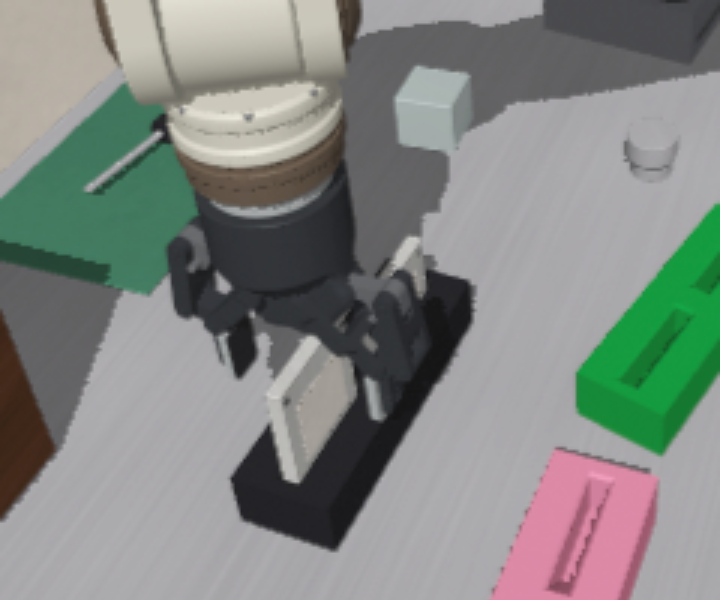

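The open fingers straddle the taller drive, crop (310,410), and don't touch the spare at (405,260). I'll close and then lift.

Emit:
{"method": "drive_tool", "body": {"plan": [[0,0,0,0,-1],[0,0,0,0,-1],[0,0,0,0,-1],[0,0,0,0,-1],[0,0,0,0,-1],[0,0,0,0,-1],[0,0,0,0,-1],[0,0,0,0,-1],[0,0,0,0,-1],[0,0,0,0,-1]], "newtons": 50}}

```text
time_s: 4.05
position: [0.5633, 0.3286, 0.0776]
tcp_rot: [0.0, 0.724, 0.69, 0.0]
contact_force: [0.5, 0.6, 3.4]
width: 0.0092
finger_force: 49.2
```

Emit:
{"method": "drive_tool", "body": {"plan": [[0,0,-10,0,-1],[0,0,-25,0,-1],[0,0,-45,0,-1],[0,0,-65,0,-1],[0,0,-85,0,-1],[0,0,-105,0,-1],[0,0,-120,0,-1],[0,0,-125,0,-1],[0,0,-125,0,-1],[0,0,-125,0,-1]]}}

```text
time_s: 4.88
position: [0.5631, 0.3285, 0.2016]
tcp_rot: [-0.0, 0.724, 0.69, -0.0]
contact_force: [-0.6, 0.6, -2.7]
width: 0.0095
finger_force: 48.8
```

```bash
python3 -c "
from h import *
s=manip.sense()
c=manip.camera('side'); cv2.imwrite('pics/g2.png',cv2.resize(c['color'][150:390,120:360],(600,600)))
print(s['position'],[(d['xyz'],d['p']) for d in manip.mark_of('drive',c)])
goto(.5497,-.2483,.2,-.13)"
```

```text
[0.56305954 0.32846735 0.20157395] [([0.5595, 0.3265, 0.1375], 0.66), ([0.4452, -0.0115, 0.0057], 0.58)]
t 4.9833 shift [-576.5   15.3    1.4] turn 4.63 tilt [-0.002  -0.0012 -1.    ] j6 2.148032552949667
```

View pics/g2.png

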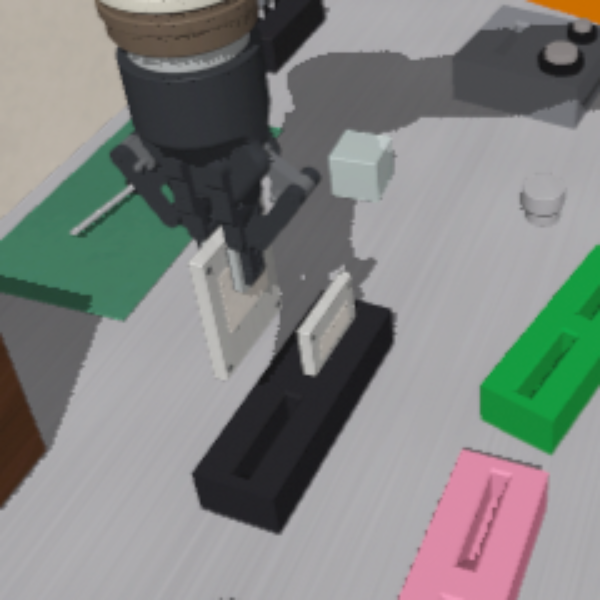

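The taller drive is held upright, crop (235,310), and the spare is still in the holder at (325,325). Next I carry it across.

Emit:
{"method": "drive_tool", "body": {"plan": [[-15,0,0,0,-1],[-40,1,0,0.5,-1],[-72,2,0,1,-1],[-106,3,0,1.5,-1],[-140,4,0,2,-1],[-174,5,0,2,-1],[-208,6,0,2,-1],[-242,7,0,2,-1],[-276,8,0,2,-1],[-310,9,0,2,-1],[-340,10,0,2,-1],[-360,10,0,2,-1]]}}

```text
time_s: 5.98
position: [0.5547, -0.0341, 0.2012]
tcp_rot: [-0.0, 0.737, 0.676, -0.001]
contact_force: [0.1, -0.4, -1.8]
width: 0.0093
finger_force: 48.8
```

Emit:
{"method": "drive_tool", "body": {"plan": [[-34,0,0,0,-1],[-68,1,0,1,-1],[-102,2,0,2,-1],[-136,3,0,2.5,-1],[-170,4,0,2.6,-1],[-195,4,0,2.6,-1],[-211,4,0,2.6,-1],[-215,4,0,2.6,-1],[-215,4,0,2.6,-1],[-215,4,0,2.6,-1],[-215,4,0,2.6,-1]]}}

```text
time_s: 6.9
position: [0.5414, -0.245, 0.202]
tcp_rot: [-0.0, 0.751, 0.66, -0.0]
contact_force: [-0.3, -0.4, -1.3]
width: 0.0091
finger_force: 48.8
```

```bash
python3 - <<'E'
from h import *
cs=[manip.camera("top"),manip.camera("side")]
goto(.5497,-.2483,.2,-.13); s=manip.sense(); print(s['position'],s['width'])
m=pick("drive",cs[1],(.55,-.25,.19)); print(m[0],m[1].sum() if m else 0)
print([(d['xyz'],d['p']) for c in cs for d in manip.mark_of('drive',c)])
p=s["position"]; z=p[2]-.077+.01
for dz in(-.002,0,.002):   # lower part only is finger-free: compare whole box with mask
    print(dz,fit(cs[1:],[m[1]],[box((-.005,-.035,z+dz),(.005,.035,z+dz+.1))],[p[0],p[1],-.13]))
o=[cv2.resize(cs[0]["color"][130:230,335:445],(396,360)),cv2.resize(cs[1]["color"][100:210,270:390],(393,360))]
im=np.hstack(o); cv2.imwrite("pics/g3.png",im)
E
```

```text
t 7.0 shift [-2.2  8.5  2.3] turn 0.11 tilt [-0.e+00  2.e-04 -1.e+00] j6 1.2738556661631526
[ 0.54158503 -0.24503306  0.20229752] 0.009453250364727111
5.779715471043194 391
[([0.5405, -0.2453, 0.1342], 0.65), ([0.5468, -0.251, 0.0205], 0.58)]
-0.002 (array([ 0.54455915, -0.2322289 ,  0.00805046]), np.float64(0.315169750764756))
0 (array([ 0.54314909, -0.22455147,  0.03308423]), np.float64(0.31880046136101503))
0.002 (array([ 0.54133946, -0.22101527,  0.01268283]), np.float64(0.323323805225415))
```

View pics/g3.png

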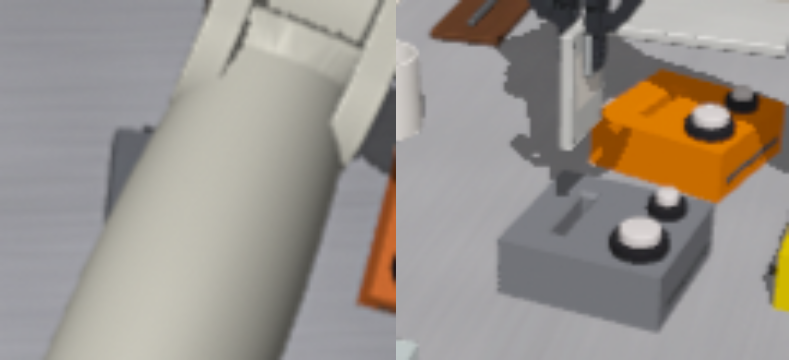

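The drive hangs upright above the dock (right panel, (580,90)), about 8 mm short of the slot at (575,215). I'll correct that and go down to just above the mouth.

Emit:
{"method": "drive_tool", "body": {"plan": [[-2.2,8.5,10,0.1,-1],[-2.2,8.5,30,0.1,-1],[-2.2,8.5,50,0.1,-1],[-2.2,8.5,65,0.1,-1],[-2.2,8.5,73,0.1,-1],[-2.2,8.5,73,0.1,-1],[-2.2,8.5,73,0.1,-1]]}}

```text
time_s: 7.73
position: [0.5497, -0.2494, 0.1292]
tcp_rot: [-0.0, 0.752, 0.659, -0.0]
contact_force: [0.7, -0.6, -1.7]
width: 0.0096
finger_force: 49.0
```

```bash
python3 - <<'E'
from h import *
c=manip.camera("side"); goto(.5497,-.2483,.087,-.13); s=manip.sense(); print(s['position'])
p=s["position"]; z=p[2]-.067
im=cv2.resize(c["color"],None,fx=6,fy=6,interpolation=cv2.INTER_CUBIC)
d=lambda P,col:cv2.polylines(im,[np.int32(proj(c,P)*6+2.5)],True,col,1)
pl=lambda x0,x1,y,zz:np.array([[x0,-y,zz],[x1,-y,zz],[x1,y,zz],[x0,y,zz]])
d(place(pl(.035-.0065,.035+.0065,.0365,.055),(.5153,-.2437,-.13)),(0,0,255))
d(place(pl(-.075,.075,.07,.055),(.5153,-.2437,-.13)),(0,0,255))
d(place(pl(-.005,.005,.035,z),(p[0],p[1],-.13)),(0,255,0))
cv2.imwrite("pics/g4.png",im[110*6:200*6,290*6:400*6])
E
```

```text
t 7.7833 shift [ 1.2 -0.5 43. ] turn -0.07 tilt [ 8.e-04 -4.e-04 -1.e+00] j6 1.2760034359804353
[ 0.54996273 -0.24952963  0.1299878 ]
```

View pics/g4.png

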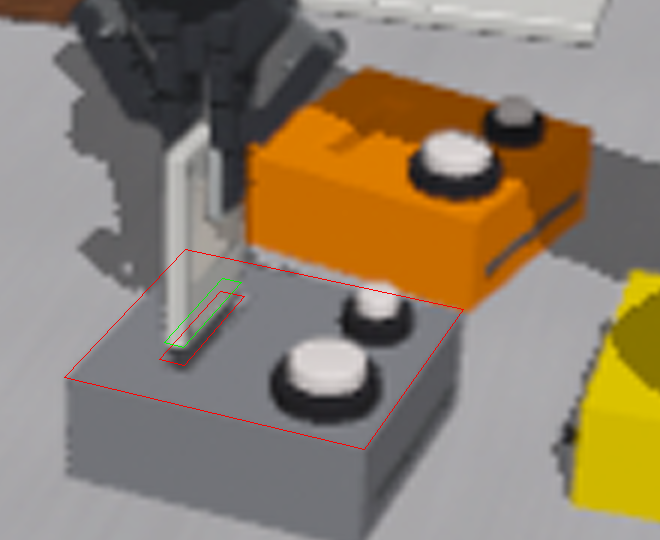

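The green outline (drive underside) sits right over the red modelled slot, near (200,325) in the crop. I'll insert slowly.

Emit:
{"method": "drive_tool", "body": {"plan": [[0.6,0,4,0,-1],[0.6,0,8,0,-1],[0.6,0,12,0,-1],[0.6,0,16,0,-1],[0.6,0,19,0,-1],[0.6,0,19,0,-1]]}}

```text
time_s: 8.28
position: [0.5493, -0.2486, 0.1093]
tcp_rot: [-0.001, 0.752, 0.659, -0.0]
contact_force: [-0.1, 1.0, -2.4]
width: 0.0092
finger_force: 49.2
```

Emit:
{"method": "drive_tool", "body": {"plan": [[0,0,4,0,-1],[0,0,8,0,-1],[0,0,12,0,-1],[0,0,16,0,-1],[0,0,19,0,-1],[0,0,21,0,-1],[0,0,22,0,-1],[0,0,23,0,-1],[0,0,23,0,-1],[0,0,23,0,-1]]}}

```text
time_s: 9.12
position: [0.5496, -0.2487, 0.0876]
tcp_rot: [0.0, 0.752, 0.659, 0.0]
contact_force: [-1.1, 3.3, 2.5]
width: 0.0093
finger_force: 49.7
```

Emit:
{"method": "drive_tool", "body": {"plan": [[0,0,1,0,-1],[0,0,2,0,-1],[0,0,2.5,0,-1],[0,0,2.5,0,-1],[0,0,2.5,0,-1]]}}

```text
time_s: 9.53
position: [0.5498, -0.2487, 0.0875]
tcp_rot: [0.001, 0.752, 0.659, 0.001]
contact_force: [-6.1, 6.9, 18.4]
width: 0.0091
finger_force: 52.1
```

```bash
python3 - <<'E'
from h import *
c=manip.camera("side"); s=manip.sense(); print(s['position'],s['contact_force'])
print([(d['xyz'],d['p']) for d in manip.mark_of('drive',c)])
im=cv2.resize(c["color"],None,fx=6,fy=6,interpolation=cv2.INTER_CUBIC)
b=place(box((.03,-.035,.02),(.04,.035,.12)),(.5153,-.2437,-.13))
for P in (b[[1,3,7,5]],): cv2.polylines(im,[np.int32(proj(c,P)*6+2.5)],True,(0,255,0),1)
cv2.imwrite("pics/g5.png",im[110*6:200*6,290*6:400*6])
E
```

```text
[ 0.54981889 -0.24872209  0.08753137] [-7.80478087  6.60670009 17.03552582]
[([0.5473, -0.2503, 0.0218], 0.62)]
```

View pics/g5.png

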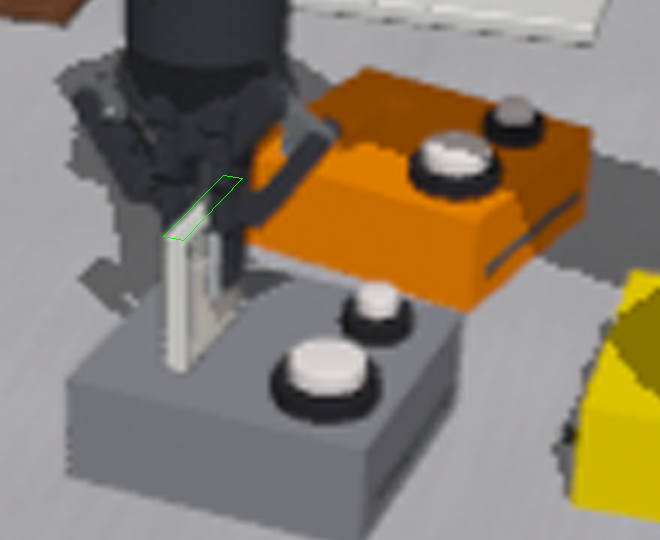

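The drive's top edge matches the predicted home outline near (200,210), and the push met a firm stop. I'll release and go up.

Emit:
{"method": "drive_tool", "body": {"plan": [[0,0,-1.5,0,-1],[0,0,-2,0,-1],[0,0,-2,0,0],[0,0,-2,0,0],[0,0,-2,0,0],[0,0,-2,0,0],[0,0,-2,0,0],[0,0,-15,0,0],[0,0,-40,0,0],[0,0,-70,0,0],[0,0,-100,0,0],[0,0,-100,0,0]]}}

```text
time_s: 10.63
position: [0.5512, -0.2496, 0.1924]
tcp_rot: [0.004, 0.752, 0.659, 0.002]
contact_force: [1.4, -0.0, 1.1]
width: 0.0427
finger_force: 0.0
```

```bash
python3 - <<'E'
from h import *
c=manip.camera("side")
print([(d['xyz'],d['p']) for l in('drive','big_key_top','small_key_top') for d in manip.mark_of(l,c)])
print(place(np.array([[-.042,.034,0],[-.042,-.034,0]]),(.5153,-.2437,-.13)))
goto(.4780,-.2045,.15,-.13)
E
```

```text
[([0.5505, -0.2508, 0.0202], 0.68), ([0.241, -0.2655, 0.0764], 0.55), ([0.4635, -0.4391, 0.0741], 0.47), ([0.4782, -0.204, 0.0741], 0.41), ([0.2384, -0.3296, 0.0754], 0.62), ([0.4722, -0.2735, 0.0779], 0.61), ([0.4448, -0.5092, 0.0776], 0.36), ([0.5599, 0.2298, 0.0115], 0.36)]
[[ 0.47806196 -0.20454226  0.        ]
 [ 0.46924684 -0.27196847  0.        ]]
t 10.8333 shift [ 34.5 -76.6  34.4] turn -0.07 tilt [-6.e-04  2.e-04 -1.e+00] j6 1.276890526546129
```

Emit:
{"method": "drive_tool", "body": {"plan": [[12,-26,0,0,-1],[24,-52,0,0,-1],[34.5,-76.5,0,0,-1],[34.5,-76.5,0,0,-1],[34.5,-76.5,20,0,-1],[34.5,-76.5,45,0,-1],[34.5,-76.5,65,0,-1],[34.5,-76.5,80,0,-1],[34.5,-76.5,86,0,-1],[34.5,-76.5,86,0,-1]]}}

```text
time_s: 11.67
position: [0.4772, -0.2042, 0.0966]
tcp_rot: [-0.002, 0.752, 0.659, -0.001]
contact_force: [-0.1, -0.2, -0.4]
width: 0.0001
finger_force: 0.0
```

```bash
python3 - <<'E'
from h import *
goto(.4780,-.2045,.087,-.13)
c=manip.camera("side")
im=cv2.resize(c["color"],None,fx=6,fy=6,interpolation=cv2.INTER_CUBIC)
cv2.imwrite("pics/g6.png",im[110*6:200*6,290*6:400*6])
E
```

```text
t 11.6667 shift [-0.3  0.8  9.6] turn -0.07 tilt [-0.0035  0.0015 -1.    ] j6 1.2977523312836763
```

View pics/g6.png

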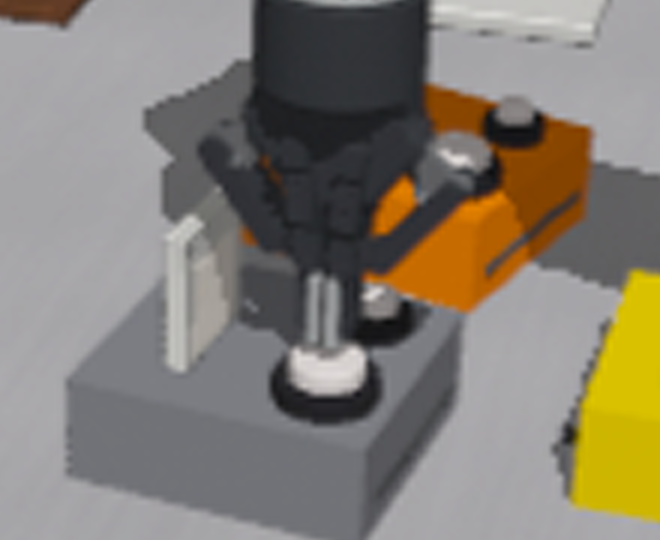

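The shut fingertips are just above the centre of the large key (325,360), and the drive stands home at (200,290). Now I press.

Emit:
{"method": "drive_tool", "body": {"plan": [[0,0,4,0,-1],[0,0,8,0,-1],[0,0,11,0,-1],[0,0,13,0,-1],[0,0,14.5,0,-1],[0,0,14.5,0,-1]]}}

```text
time_s: 12.22
position: [0.4786, -0.2047, 0.0845]
tcp_rot: [0.0, 0.752, 0.659, 0.0]
contact_force: [0.4, -0.4, 2.8]
width: -0.0
finger_force: 1.3
```

Emit:
{"method": "drive_tool", "body": {"plan": [[0,0,1.5,0,-1],[0,0,3,0,-1],[0,0,4.5,0,-1],[0,0,4.5,0,-1],[0,0,4.5,0,-1]]}}

```text
time_s: 12.63
position: [0.4787, -0.2048, 0.0818]
tcp_rot: [0.001, 0.752, 0.659, 0.0]
contact_force: [-4.1, 1.9, 17.0]
width: 0.0
finger_force: 8.4
```

Emit:
{"method": "drive_tool", "body": {"plan": [[0,0,-5,0,-1],[0,0,-15,0,-1],[0,0,-30,0,-1],[0,0,-40,0,-1],[0,0,-40,0,-1],[0,0,-40,0,-1]]}}

```text
time_s: 13.13
position: [0.4785, -0.2047, 0.1201]
tcp_rot: [0.0, 0.752, 0.659, 0.0]
contact_force: [-0.6, -0.2, -0.8]
width: 0.0002
finger_force: 0.0
```

```bash
python3 -c "
from h import *
goto(.4696,-.2722,.096,-.13)"
```

```text
t 13.1333 shift [-68.1  -0.   24.1] turn -0.06 tilt [ 7.e-04 -3.e-04 -1.e+00] j6 1.297737411427109
```

Emit:
{"method": "drive_tool", "body": {"plan": [[-25,0,0,0,-1],[-50,0,0,0,-1],[-68,0,0,0,-1],[-68,0,0,0,-1],[-68,0,12,0,-1],[-68,0,24,0,-1],[-68,0,24,0,-1],[-68,0,24,0,-1]]}}

```text
time_s: 13.8
position: [0.4687, -0.2708, 0.0941]
tcp_rot: [-0.001, 0.752, 0.66, -0.0]
contact_force: [-0.2, 0.1, -0.5]
width: 0.0001
finger_force: 0.0
```

```bash
python3 - <<'E'
from h import *
goto(.4696,-.2722,.096,-.13)
c=manip.camera("side")
im=cv2.resize(c["color"],None,fx=6,fy=6,interpolation=cv2.INTER_CUBIC)
cv2.imwrite("pics/g7.png",im[110*6:200*6,290*6:400*6])
E
```

```text
t 13.8 shift [-1.3  1.1 -1.9] turn -0.01 tilt [-0.0025  0.0015 -1.    ] j6 1.1770994286567995
```

View pics/g7.png

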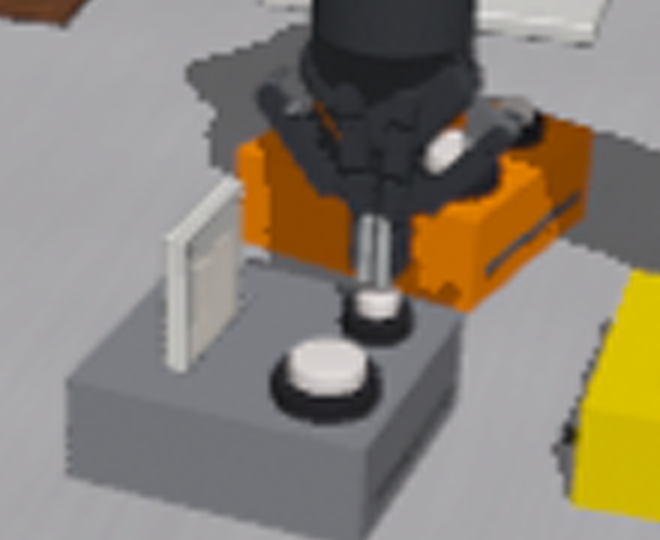

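The fingertips are over the small key (377,295). The large key is back up at (327,360), and the drive is upright.

Emit:
{"method": "drive_tool", "body": {"plan": [[0,0,5,0,-1],[0,0,9,0,-1],[0,0,12,0,-1],[0,0,14,0,-1],[0,0,16,0,-1],[0,0,17.5,0,-1],[0,0,17.5,0,-1],[0,0,17.5,0,-1]]}}

```text
time_s: 14.52
position: [0.47, -0.2719, 0.0816]
tcp_rot: [0.001, 0.752, 0.659, 0.001]
contact_force: [-7.1, 7.2, 25.0]
width: -0.0002
finger_force: 12.6
```

Emit:
{"method": "drive_tool", "body": {"plan": [[0,0,-5,0,-1],[0,0,-20,0,-1],[0,0,-50,0,-1],[0,0,-85,0,-1],[0,0,-120,0,-1],[0,0,-120,0,-1],[0,0,-120,0,-1],[0,0,-120,0,-1]]}}

```text
time_s: 15.18
position: [0.4693, -0.272, 0.1978]
tcp_rot: [-0.0, 0.752, 0.659, -0.0]
contact_force: [-0.3, -0.4, -0.3]
width: 0.0
finger_force: 0.0
```

```bash
python3 - <<'E'
from h import *
c=manip.camera("side")
cv2.imwrite("pics/end.png",c["color"])
for l in('drive','spare','cube','loupe'): print(l,[(d['xyz'],d['p']) for d in manip.mark_of(l,c)])
s=manip.sense();print(s['position'],s['contact_force'])
E
```

```text
drive [([0.5479, -0.2483, 0.022], 0.71)]
spare [([0.5569, 0.2301, 0.0074], 0.6)]
cube [([0.6304, -0.002, 0.0062], 0.96)]
loupe [([0.4483, -0.0119, 0.0029], 0.57)]
[ 0.46902959 -0.27179744  0.19719164] [ 0.28199743 -0.65832334  0.99414419]
```

View pics/end.png

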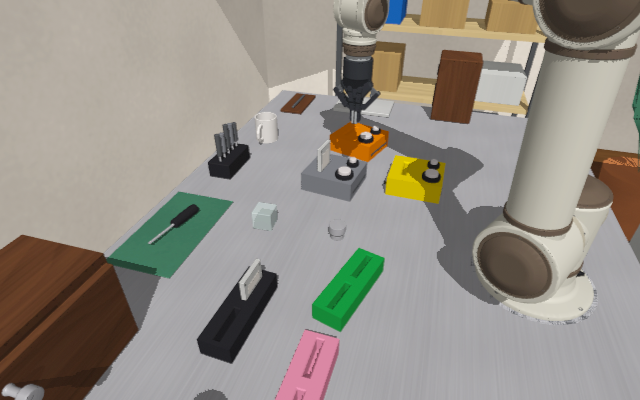

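The drive stands in the grey dock (323,157) and both keys are up. The spare is in the holder (252,278), the cube (265,216) and loupe (337,231) haven't moved, and the arm is clear.

```bash
python3 -c "
from station import manip
print(manip.sign_off())"
```

```text
the job is handed in; nothing more can be done
None
```

I put the taller drive fully home in the grey dock, pressed the large key and then the small key to the bottom, and handed the job in at about 15 s; the shorter drive, glass cube and loupe looked undisturbed in the final picture (the judge's verdict was not shown).

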